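Turn a tin of pipe cement to the sloping counter scanner

ROBOT

A 7-joint arm with a two-finger parallel gripper is mounted at the origin on the work surface. World frame = base frame: x ahead of the robot, y to its left, z up, the work surface at z = 0. Lengths are in m, angles in rad, forces in N, time in s.
With the tool pointing down it reaches from about 0.4 to 0.875 m from the base axis. Payload 6.5 kg.
Tool frame: the origin (TCP) lies midway between the tips of the shut fingers; the grasp point (between the pads) lies 19 mm behind it; z points along the fingers, y is the line along which they close (so a half turn about z gives the same grasp; the last joint's range is limited). The gripper opens to 85 mm and grips with 20 to 120 N. Pads are 22 mm wide; open, the fingers measure 114 mm over their backs; the gripper's body (76 mm by 85 mm) begins 54 mm behind the grasp point. The pads swing forward as they close: fully open they stand 13 mm farther back than shut.
Start: joints at [1.261, 0.536, -0.004, 1.538, 0.003, 1.067, -0.071], TCP at [0.157, -0.631, 0.231] pointing down, gripper open.
Joint ranges: [-2.7, 2.7], [-0.37, 2.16], [-1.27, 1.26], [0.24, 2.4], [-1.31, 4.45], [0.19, 1.91], [-2.76, 2.76]. Speed limits (rad/s): [2.39, 2.39, 3.14, 3.14, 3.14, 3.14, 3.14].

INTERFACE

Orientations are given as a unit quaternion [x, y, z, w].
In Python, from bench import robot gives the robot as it stands.
- The arm moves only by the tool drive_tool, never from a script. Its arguments are lists of equal length, an entry for each row: "offset": the shift along the world's x, y, z in units of 100 cm (1.0 is 100 cm), a list of three; "dr": the turn, a rotation vector about the world's x, y, z in units of 180 degrees (1.0 is 180 degrees), a list of three; "hand": the closure, from 0 (fully open) to 1 (shut). In form: {"offset": [[tx, ty, tz], ...], "dr": [[wx, wy, wz], ...], "hand": [hand, ...]}. A call has exactly 5 rows; each row shifts and turns the commanded pose from where the row before left it; what a row does not reach is not made up. A row lasts 1/10 s, in which the tool goes at most 50 mm and 8.59 degrees, less where a joint would pass 70% of its speed; a pose out of reach is approached as far as the arm can. A call with a number of a shift or a turn outside -1 to 1 is refused whole. A call with a gripper value outside its range is refused whole. The fingers move at their own pace and stop on an object; "grip_force" is the grip in N (left out, the last holds). Time passes only in rows, so rows that do not move let the fingers close, or fill a call up. It gives the time, the measured TCP pose, the force, the opening and the grip force at its end, in the units of the state.
- robot.state(): the state, without advancing time (a new reading comes with each control period).
- robot.snapshot(name): name is "scene" or "side" or "wrist"; returns a dict with "frame" (420x560x3 uint8, red, green, blue), "intrinsics" (3x3 intrinsics, pixels), "rvec" (rotation vector, rad) and "tvec" (3), from world to camera coordinates, as OpenCV has them; the wrist camera has in their place "mount" (4x4, takes a point from camera to tool coordinates, whose origin is the TCP and whose axes are the flange's). Camera axes: x right, y down, z forward; pixel columns grow to the right and rows downward; lengths in m; the calibration is good to about 2 mm. A picture is of the moment at which its call begins: read the wrist's pose just before it. There is no depth.
- robot.finish_job(): hands the job in; it is judged then, once.
The state is a dict: "clock": time; "q": joint angles; "joint_velocities": joint speeds; "joint_torque": joint torques, N m; "tcp_pos": TCP position; "eef_rot": TCP orientation; "force": force on the tool from outside, world axes, zero at the start; "wrist_torque": the same for the moment, N m; "opening": finger opening in m; "grip_force": force on a finger pad.
Only numpy, scipy, OpenCV 4.12 (cv2) and the standard library are available. Lean on these libraries where they do the work, as an engineer would, in place of code of your own. Each camera call takes 0.05 s, during which the arm holds its last target. There are 200 camera calls.

TASK

Pick up the tall tin of pipe cement and stand it in the sloping scan cradle, flat on the cradle's sloping floor between its low cheeks, turned so that the middle of its barcode panel faces straight at the window of the black scanner block. Set it down in the cradle rather than dropping it in, let go, and leave the other goods on the counter where they are.

Things in the scene. Friction and masses are not known exactly. Their poses are not given: they have to be found in the camera images.
- tin: Tall tin: plain grey closed cylinder, 56 mm diameter, 96 mm high, black lid, 0.2 to 0.4 kg, upright at the start. Barcode panel on one side; from its middle a 14 mm wide white paper seal runs up and over the rim to the lid's centre, so seen from above it points to the barcode side. Origin: centre of the underside; z along the axis to the lid; x out through the middle of the panel.
- tin_label (a point): Middle of the barcode panel (white paper with black bars, 37 mm wide round the curve, 10 to 56 mm above the tin's bottom). 28 mm from the tin's axis along its x, 33 mm above the underside. Same axes as the tin.
- seat: Seat of the fixed scan cradle: aluminium floor sloping 30 degrees, low side roughly to the robot. Origin: middle of the 80 x 80 mm standing place, on the floor's surface, 56 mm above the counter. x runs up the slope to the scanner, y level across it, z square to the floor, leaning to the low side. Cheeks 12 mm high and 8 mm thick at y = -40 and +40 mm.
- scan_window (a point): Middle of the glass window in the black scanner block's face, at seat x = 40 mm, z = 30 mm. The face looks down the slope, along the seat's -x. Block: 40 mm deep, 84 mm wide, 50 mm high (along seat z). Same axes as the seat.
- rest_top (a point): Middle of the upper inner edge of the back rest: an aluminium plate 42 mm high (along seat z), 8 mm thick, 100 mm wide, its inner face at seat x = -40 mm, on the low side. The tin may lean on it. Same axes as the seat.
- squat_tin: Bystander: squat grey tin, 84 mm in diameter, 46 mm high. Origin: centre of the underside, z up.
- coupling: Bystander: grey plastic pipe coupling, an open ring standing on end, 62 mm outside diameter, 52 mm bore, 46 mm high. Origin: centre of the underside, z up.
- elbow: Bystander: grey plastic 90 degree pipe elbow lying flat, 44 mm high, its two legs reaching 60 mm from the corner along its x and y. Origin: on the counter under the corner, z up.

How it is judged:
On the way:
1. the tin is set down on the cradle's floor while the fingers still hold it (not dropped in) (angle between the z axis of tin and the z axis of seat, either way round below 0.14 rad and x of tin in the frame of seat between -0.02 and 0.02 m and y of tin in the frame of seat between -0.018 and 0.018 m and z of tin in the frame of seat between -0.006 and 0.008 m and contact force between tin and the fingers above 0.5 N), for 0.05 s.
At the end, for the whole second after the job is handed in: The tin is at rest and released in the cradle: underside within 5 mm of the sloping floor, axis within 8 degrees of square to it, centre within 20 mm along and 18 mm across of the middle of the standing place, barcode panel facing the scanner window within 20 degrees (angle between the z axis of tin and the z axis of seat, either way round below 0.14 rad and x of tin in the frame of seat between -0.02 and 0.02 m and y of tin in the frame of seat between -0.018 and 0.018 m and z of tin in the frame of seat between -0.006 and 0.005 m and angle between the x axis of tin and the x axis of seat, either way round below 0.35 rad and x of tin_label in the frame of seat above 0.005 m and linear speed of tin below 0.02 m/s and angular speed of tin below 0.2 rad/s); the robot touches nothing.
It fails at once if the squat tin is moved more than 30 mm (distance of squat_tin from where it was at the start of the episode above 0.03 m).
It fails at once if the coupling is moved more than 30 mm (distance of coupling from where it was at the start of the episode above 0.03 m).
It fails at once if the elbow is moved more than 30 mm (distance of elbow from where it was at the start of the episode above 0.03 m).
It also fails if it takes over 35 s, if anything falls off the work surface, if the arm or the gripper's body presses on something with over 40 N, if the wrist force passes 120 N, or if a joint passes its speed limit or range.

## Working session

There is one attempt and no reset: what is moved stays moved. The work goes in short steps, Python scripts to look and compute and a tool call to move; the robot and the scene stay as the last step left them, time stands still between calls to the robot, and variables do not carry over. Pictures are saved under pics/ and viewed, at most 10 in all, crops included, and the job is handed in when it is done.

Besides the shell and the picture viewer there is one more tool, called by a JSON object that holds its "fn" and its "kwargs". drive_tool: Moves the arm, as the interface text tells. Shifts and turns lie within -1 to 1; 1 stands for 100 cm of shift or 180 degrees of turn. Its arguments: {"type":"object","properties":{"offset":{"type":"array","items":{"type":"array","items":{"type":"number","minimum":-1,"maximum":1}}},"dr":{"type":"array","items":{"type":"array","items":{"type":"number","minimum":-1,"maximum":1}}},"hand":{"type":"array","items":{"type":"number"}},"grip_force":{"type":"number"}},"required":["offset","dr","hand"]}

```bash
mkdir -p pics; cat > h.py <<'E'
import numpy as np, cv2, json
from scipy.spatial.transform import Rotation as R
from bench import robot
def snap(n):
    s=robot.state(); d=robot.snapshot(n)
    K=np.array(d["intrinsics"])
    if n=="wrist":
        T=np.eye(4);T[:3,:3]=R.from_quat(s["eef_rot"]).as_matrix();T[:3,3]=s["tcp_pos"]
        M=np.linalg.inv(T@np.array(d["mount"]))
    else:
        M=np.eye(4);M[:3,:3]=R.from_rotvec(np.ravel(d["rvec"])).as_matrix();M[:3,3]=np.ravel(d["tvec"])
    return d["frame"],K,M
def save(n,f):
    im,K,M=snap(n); cv2.imwrite(f"pics/{f}.png",im[:,:,::-1]); np.savez(f"pics/{f}.npz",K=K,M=M,im=im)
def ray(f,px,z):
    c=np.load(f"pics/{f}.npz"); W=np.linalg.inv(c["M"]); d=W[:3,:3]@np.linalg.inv(c["K"])@[*px,1]; o=W[:3,3]
    return o+d*(z-o[2])/d[2]
def proj(f,p):
    c=np.load(f"pics/{f}.npz"); p=np.atleast_2d(p); q=(c["M"][:3,:3]@p.T).T+c["M"][:3,3]; q=(c["K"]@q.T).T
    return q[:,:2]/q[:,2:]
E
python3 - <<'E'
from h import *
for n in ["scene","side","wrist"]: save(n,n+"0")
a=[cv2.imread(f"pics/{n}0.png") for n in ["scene","side"]]
s=robot.state();print(s["clock"],s["tcp_pos"],s["eef_rot"],s["opening"])
for n in ["scene0","side0","wrist0"]:
    c=np.load(f"pics/{n}.npz");W=np.linalg.inv(c["M"]);print(W[:3,3].round(3),c["K"][0,0],W[:3,2].round(2))
E
```

```text
0.15 [ 0.15678577 -0.63033418  0.23062755] [ 9.92571522e-01  1.21660784e-01 -1.32515415e-04 -6.39342029e-04] 0.08522173822023876
[1.242 0.421 0.575] 436.9131854029508 [-0.7  -0.48 -0.53]
[ 0.429 -0.646  0.65 ] 399.7456490870823 [ 0.18  0.74 -0.65]
[ 0.239 -0.61   0.373] 329.212186148231 [-0.32 -0.08 -0.95]
```

View pics/scene0.png

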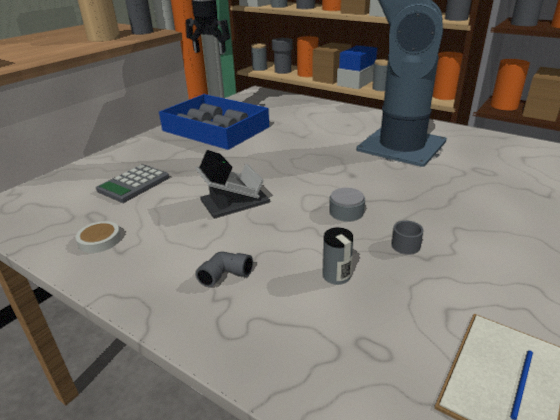

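View pics/side0.png

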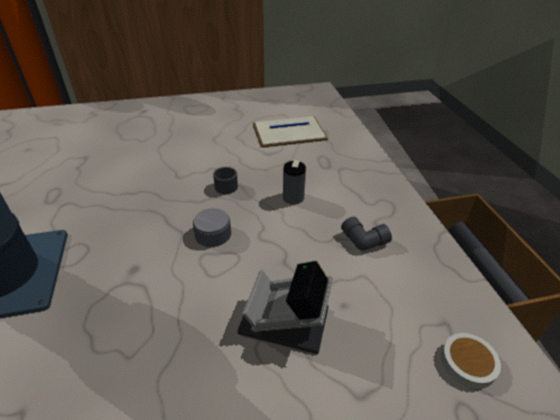

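The scene picture shows the tin at about (338,256) with the seal pointing toward the camera's lower right, and the cradle at (235,185). In the side picture the tin is at (294,182) and the cradle at (287,300), with the scanner on the right and the rest on the left. I'll enlarge both.

```bash
python3 - <<'E'
import cv2,numpy as np
def crop(f,x,y,w,h,s): return cv2.resize(cv2.imread(f"pics/{f}0.png")[y:y+h,x:x+w],None,fx=s,fy=s,interpolation=cv2.INTER_CUBIC)
a=crop("scene",190,145,90,75,4); b=crop("scene",310,220,60,75,4)
c=crop("side",230,250,110,105,4)[:, :]; d=crop("side",270,145,50,70,4)
print(a.shape,b.shape,c.shape,d.shape)
im=np.zeros((600,800,3),np.uint8)
im[:300,:360]=a; im[:300,360:600]=b; im[:280,600:800]=d
cv2.imwrite("pics/c1.png",im[:300]); 
cv2.imwrite("pics/c2.png",cv2.resize(c,None,fx=1.25,fy=1.25))
E
```

```text
(300, 360, 3) (300, 240, 3) (420, 440, 3) (280, 200, 3)
```

View pics/c1.png

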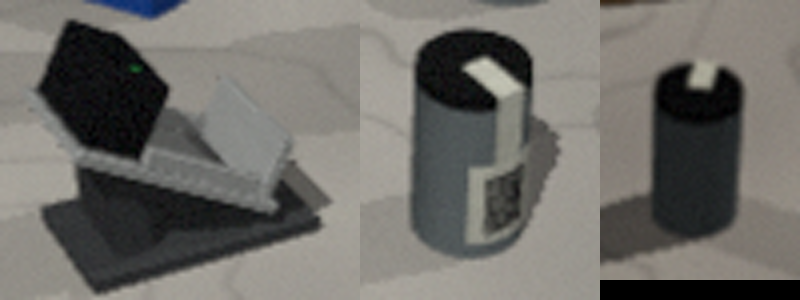

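View pics/c2.png

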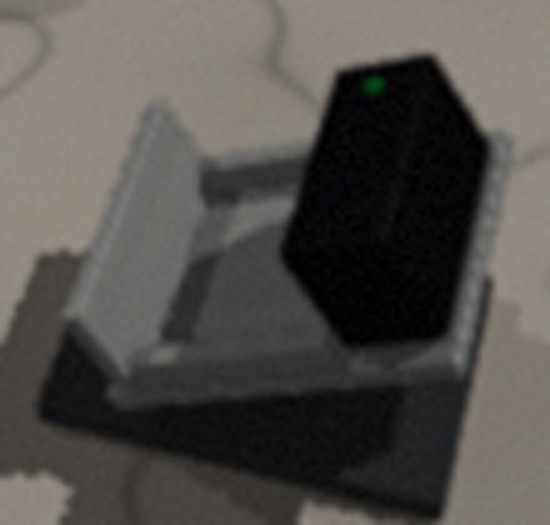

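The crops show that all the corners of the scanner block and of the rest are readable. The seal on the tin runs from the lid centre toward the scene camera, to the right. Next I'll fit the poses.

```bash
cat > fit.py <<'E'
from h import *
from scipy.optimize import least_squares
S=lambda u,v:(230+u/5-.4,250+v/5-.4); C=lambda u,v:(190+u/4-.4,145+v/4-.4)
T=lambda u,v:(310+(u-360)/4-.4,220+v/4-.4); D=lambda u,v:(270+(u-600)/4-.4,145+v/4-.4)
def seatM(p):
    x,y,a=p[:3]; return R.from_euler("ZY",[a,-np.pi/6]).as_matrix(),np.array([x,y,.056])
seat=[("side0",S(337,72),(40,42,50)),("side0",S(285,245),(40,-42,50)),("side0",S(432,57),(80,42,50)),
("side0",S(488,150),(80,42,0)),("side0",S(447,340),(80,-42,0)),("side0",S(350,345),(40,-42,0)),
("side0",S(165,108),(-40,50,42)),("side0",S(80,320),(-40,-50,42)),
("side0",S(128,372),(-40,-50,0))]
def fitter(obs,f,p0):
    def res(p):
        M,t=f(p); return np.ravel([proj(c,M@(np.array(q)/1000)+t)[0]-px for c,px,q in obs])
    r=least_squares(res,p0,loss="soft_l1"); return r.x,res(r.x).reshape(-1,2).round(1)
if __name__=="__main__":
    p,r=fitter(seat,seatM,[.55,-.1,0]); print("seat",p,r.tolist())
    M,t=seatM(p)
    P=[(a,b,c) for a in(40,80) for b in(-42,42) for c in (0,50)]+[(-40,b,42) for b in (-50,50)]
    pp=(proj("scene0",np.array(P)/1000@M.T+t)-[190,145])*4
    for a,b in zip(P,pp.round()): print(a,b)
    tm=lambda q:(R.from_euler("Z",q[2]).as_matrix(),np.array([q[0],q[1],0]))
    obs=[("scene0",T(473,70),(0,0,96)),("side0",D(699,93),(0,0,96)),("scene0",T(511,93),(28,0,96)),("side0",D(706,62),(28,0,96)),("scene0",T(498,203),(28,0,33))]
    print("tin",fitter(obs,tm,[.6,.1,1]))
    print(ray("scene0",T(473,70),.096),ray("side0",D(699,93),.096))
    for n,a,b in [("squat",(347,197),(212,219)),("coup",(407,230),(226,174))]: print(n,ray("scene0",a,.046),ray("side0",b,.046))
    print("elbow",ray("scene0",(218,262),.03),ray("side0",(365,240),.03))
    print("rest top z world",(M@[-.04,0,.042]+t))
E
python3 fit.py
```

```text
seat [ 0.54128706 -0.22796372 -0.49207288] [[-0.7, -1.2], [-2.4, 2.3], [0.5, -1.9], [1.5, -1.0], [0.8, 0.4], [-1.3, 1.6], [-0.1, -1.9], [-0.4, -0.7], [2.4, 4.0]]
(40, -42, 0) [ 92. 107.]
(40, -42, 50) [123.  34.]
(40, 42, 0) [141. 164.]
(40, 42, 50) [174.  88.]
(80, -42, 0) [34. 91.]
(80, -42, 50) [65. 16.]
(80, 42, 0) [ 80. 149.]
(80, 42, 50) [113.  71.]
(-40, -50, 42) [222.  74.]
(-40, 50, 42) [287. 138.]
tin (array([0.65022928, 0.12119358, 1.14420387]), array([[-0.2, -1.4],
       [ 0.3, -0.7],
       [-0.3,  0.5],
       [ 0.4,  0.7],
       [ 1.3, -0.3]]))
[0.65393388 0.12352161 0.096     ] [0.64882786 0.11840756 0.096     ]
squat [0.44083718 0.03445547 0.046     ] [0.43771261 0.03299273 0.046     ]
coup [0.49422101 0.20175631 0.046     ] [0.4898488  0.19765549 0.046     ]
elbow [ 0.77067081 -0.07641813  0.03      ] [ 0.75666086 -0.08826625  0.03      ]
rest top z world [ 0.49224755 -0.20167591  0.07237307]
```

{"fn": "drive_tool", "kwargs": {"offset": [[0.0246, 0.0375, 0.001], [0.0246, 0.0375, 0.001], [0.0246, 0.0375, 0.001], [0.0246, 0.0375, 0.001], [0.0246, 0.0375, 0.001]], "dr": [[0, 0, 0.0143], [0, 0, 0.0143], [0, 0, 0.0143], [0, 0, 0.0143], [0, 0, 0.0143]], "hand": [0, 0, 0, 0, 0]}}

```text
clock: 0.65
tcp_pos: [0.2805, -0.4415, 0.2362]
eef_rot: [0.972, 0.233, -0.0, -0.0]
force: [0.9, -0.2, -0.5]
opening: 0.0856
grip_force: 0.0
```

{"fn": "drive_tool", "kwargs": {"offset": [[0.0246, 0.0375, 0.001], [0.0246, 0.0375, 0.001], [0.0246, 0.0375, 0.001], [0.0246, 0.0375, 0.001], [0.0246, 0.0375, 0.001]], "dr": [[0, 0, 0.0143], [0, 0, 0.0143], [0, 0, 0.0143], [0, 0, 0.0143], [0, 0, 0.0143]], "hand": [0, 0, 0, 0, 0]}}

```text
clock: 1.15
tcp_pos: [0.4035, -0.2541, 0.2413]
eef_rot: [0.94, 0.34, -0.0, 0.0]
force: [0.2, -0.2, -0.0]
opening: 0.0854
grip_force: 0.0
```

```bash
python3 - <<'E'
from h import *
save("wrist","w1")
E
```

{"fn": "drive_tool", "kwargs": {"offset": [[0.0246, 0.0375, 0.001], [0.0246, 0.0375, 0.001], [0.0246, 0.0375, 0.001], [0.0246, 0.0375, 0.001], [0.0246, 0.0375, 0.001]], "dr": [[0, 0, 0.0143], [0, 0, 0.0143], [0, 0, 0.0143], [0, 0, 0.0143], [0, 0, 0.0143]], "hand": [0, 0, 0, 0, 0]}}

```text
clock: 1.7
tcp_pos: [0.5265, -0.0671, 0.2462]
eef_rot: [0.896, 0.443, -0.0, 0.0]
force: [0.3, -0.4, 0.3]
opening: 0.0852
grip_force: 0.0
```

{"fn": "drive_tool", "kwargs": {"offset": [[0.0246, 0.0375, 0.001], [0.0246, 0.0375, 0.001], [0.0246, 0.0375, 0.001], [0.0246, 0.0375, 0.001], [0.0246, 0.0375, 0.001]], "dr": [[0, 0, 0.0143], [0, 0, 0.0143], [0, 0, 0.0143], [0, 0, 0.0143], [0, 0, 0.0143]], "hand": [0, 0, 0, 0, 0]}}

```text
clock: 2.2
tcp_pos: [0.6496, 0.1202, 0.2509]
eef_rot: [0.841, 0.541, -0.0, 0.0]
force: [0.1, -0.0, 1.3]
opening: 0.0854
grip_force: 0.0
```

```bash
python3 - <<'E'
from h import *
save("wrist","w2")
a=[cv2.imread(f"pics/{n}.png") for n in("w1","w2")]
cv2.imwrite("pics/w12.png",np.hstack([cv2.resize(i,(400,300)) for i in a]))
s=robot.state();print(s["tcp_pos"],s["eef_rot"],s["q"])
E
```

```text
[0.65145296 0.12929865 0.25097733] [ 0.83832807  0.5451549   0.00257154 -0.0023573 ] [ 0.06027543  0.5906881  -0.48989035  1.45686538  0.28341245  1.16138784
 -0.88864506]
```

View pics/w2.png

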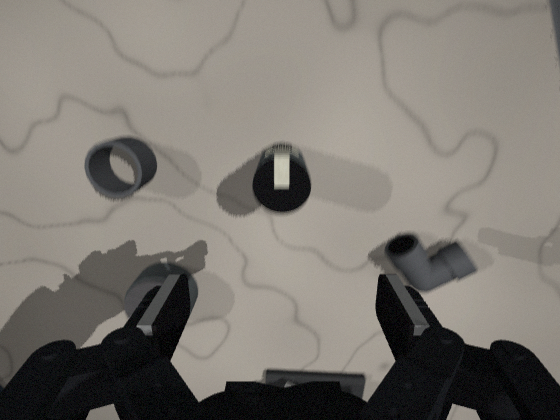

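View pics/w1.png

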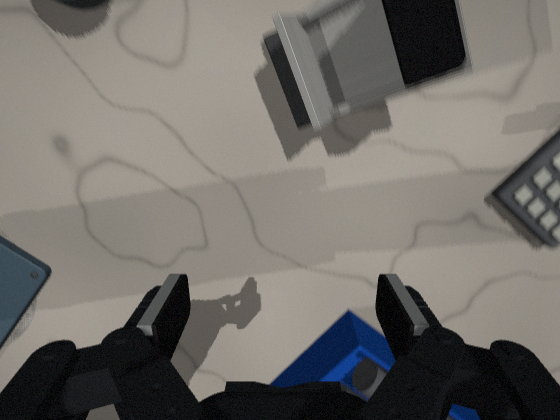

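w1 shows the cradle from above, with the rest's edge from (278,15) to (322,128). w2 shows the lid centred near (282,186) with the seal almost vertical. The arm was still moving in both, so I'll take a settled picture and refine from that.

```bash
python3 - <<'E'
from h import *
import fit
s=robot.state();save("wrist","w3");e=robot.state();print(s["tcp_pos"],e["tcp_pos"],e["eef_rot"])
im=np.load("pics/w3.npz")["im"]
g=im.min(2); 
sub=g[120:240,220:350]
m=(sub>185).astype(np.uint8);n,l,st,c=cv2.connectedComponentsWithStats(m)
for i in range(1,n):
  if st[i,4]>60: print(st[i]+[220,120,0,0,0],c[i]+[220,120])
d=(sub<40).astype(np.uint8);n,l,st,c=cv2.connectedComponentsWithStats(d)
for i in range(1,n):
  if st[i,4]>200: print("dark",st[i]+[220,120,0,0,0],c[i]+[220,120])
t=np.array([.650,.121]);a=1.144
print(proj("w3",[[*t,.096],[t[0]+.028*np.cos(a),t[1]+.028*np.sin(a),.096]]))
cv2.imwrite("pics/w3c.png",cv2.resize(cv2.imread("pics/w3.png")[120:240,210:360],None,fx=5,fy=5,interpolation=cv2.INTER_CUBIC))
# joint seat fit
C=fit.C
obs=fit.seat[:8]+[("scene0",C(*u),q) for u,q in [((133,38),(40,-42,50)),((170,88),(40,42,50)),((78,152),(80,42,0)),((38,88),(80,-42,0)),((70,20),(80,-42,50)),((140,160),(40,42,0)),((222,78),(-40,-50,42)),((293,140),(-40,50,42))]]
p,r=fit.fitter(obs,fit.seatM,[.54,-.22,-.49]);print(p,r.tolist())
E
```

```text
[0.65145296 0.12929865 0.25097733] [0.6497876  0.12678789 0.25074975] [ 0.83894652  0.54420723  0.00152218 -0.00221734]
dark [ 255  171   57   55 2044] [282.68786693 200.43101761]
[[284.70567784 200.09308752]
 [285.06122388 171.01052588]]
[ 0.54130658 -0.22836944 -0.49368542] [[-0.6, -1.0], [-2.4, 2.5], [0.6, -1.7], [1.6, -0.8], [0.8, 0.7], [-1.3, 1.8], [0.0, -1.8], [-0.4, -0.5], [-2.3, -0.6], [1.2, 0.4], [0.7, -0.5], [-0.7, 1.0], [-1.0, -0.5], [0.4, 1.4], [0.2, -0.6], [-1.3, -0.0]]
```

View pics/w3c.png

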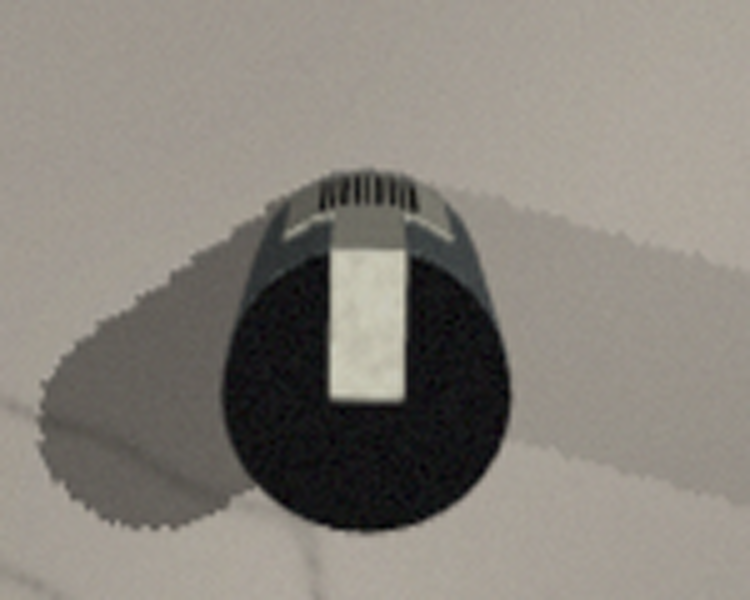

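{"fn": "drive_tool", "kwargs": {"offset": [[0.001, 0.002, -0.03], [0.001, 0.001, -0.04], [0, 0, -0.04], [0, 0, 0], [0, 0, 0]], "dr": [[0, 0, 0], [0, 0, 0], [0, 0, 0], [0, 0, 0], [0, 0, 0]], "hand": [0, 0, 0, 0, 0]}}

```text
clock: 2.8
tcp_pos: [0.6508, 0.1218, 0.1415]
eef_rot: [0.841, 0.54, -0.001, -0.0]
force: [1.3, 0.2, 0.9]
opening: 0.0855
grip_force: 0.0
```

{"fn": "drive_tool", "kwargs": {"offset": [[0, 0.001, -0.03], [0, 0, -0.03], [0, 0, -0.03], [0, 0, 0], [0, 0, 0]], "dr": [[0, 0, 0], [0, 0, 0], [0, 0, 0], [0, 0, 0], [0, 0, 0]], "hand": [0, 0, 0, 0, 0]}}

```text
clock: 3.3
tcp_pos: [0.6524, 0.1236, 0.0537]
eef_rot: [0.841, 0.54, 0.001, 0.0]
force: [0.4, 1.1, -0.1]
opening: 0.0854
grip_force: 0.0
```

{"fn": "drive_tool", "kwargs": {"offset": [[0, 0, 0], [0, 0, 0], [0, 0, 0], [0, 0, 0], [0, 0, 0]], "dr": [[0, 0, 0], [0, 0, 0], [0, 0, 0], [0, 0, 0], [0, 0, 0]], "hand": [0.2, 0.4, 0.6, 0.8, 1], "grip_force": 50}}

```text
clock: 3.8
tcp_pos: [0.6522, 0.1239, 0.0538]
eef_rot: [0.841, 0.541, 0.001, 0.0]
force: [-2.0, 0.5, 7.7]
opening: 0.0551
grip_force: 51.4
```

{"fn": "drive_tool", "kwargs": {"offset": [[0, 0, 0], [0, 0, 0], [0, 0, 0], [0, 0, 0], [0, 0, 0]], "dr": [[0, 0, 0], [0, 0, 0], [0, 0, 0], [0, 0, 0], [0, 0, 0]], "hand": [1, 1, 1, 1, 1]}}

```text
clock: 4.3
tcp_pos: [0.6521, 0.1239, 0.0537]
eef_rot: [0.841, 0.541, 0.001, 0.0]
force: [-1.9, -0.4, 8.4]
opening: 0.0549
grip_force: 51.4
```

{"fn": "drive_tool", "kwargs": {"offset": [[0, 0, 0.02], [0, 0, 0.04], [0, 0, 0.04], [0, 0, 0.04], [0, 0, 0.03]], "dr": [[0, 0, 0], [0, 0, 0], [0, 0, 0], [0, 0, 0], [0, 0, 0]], "hand": [1, 1, 1, 1, 1]}}

```text
clock: 4.8
tcp_pos: [0.6515, 0.1235, 0.2249]
eef_rot: [0.841, 0.541, 0.001, 0.001]
force: [-0.2, 0.3, -2.3]
opening: 0.0548
grip_force: 53.5
```

{"fn": "drive_tool", "kwargs": {"offset": [[-0.0116, -0.0212, 0.001], [-0.0116, -0.0212, 0.001], [-0.0116, -0.0212, 0.001], [-0.0116, -0.0212, 0.001], [-0.0116, -0.0212, 0.001]], "dr": [[0, 0, -0.0348], [0, 0, -0.0348], [0, 0, -0.0348], [0, 0, -0.0348], [0, 0, -0.0348]], "hand": [1, 1, 1, 1, 1]}}

```text
clock: 5.3
tcp_pos: [0.5923, 0.0164, 0.227]
eef_rot: [0.957, 0.291, 0.0, 0.0]
force: [-0.0, 0.3, -1.7]
opening: 0.0552
grip_force: 53.7
```

{"fn": "drive_tool", "kwargs": {"offset": [[-0.0116, -0.0212, 0.001], [-0.0116, -0.0212, 0.001], [-0.0116, -0.0212, 0.001], [-0.0116, -0.0212, 0.001], [-0.0116, -0.0212, 0.001]], "dr": [[0, 0, -0.0348], [0, 0, -0.0348], [0, 0, -0.0348], [0, 0, -0.0348], [0, 0, -0.0348]], "hand": [1, 1, 1, 1, 1]}}

```text
clock: 5.8
tcp_pos: [0.5343, -0.0895, 0.232]
eef_rot: [1.0, 0.022, 0.0, 0.0]
force: [0.2, 0.3, -2.2]
opening: 0.055
grip_force: 53.7
```

{"fn": "drive_tool", "kwargs": {"offset": [[-0.0116, -0.0212, 0.001], [-0.0116, -0.0212, 0.001], [-0.0116, -0.0212, 0.001], [-0.0116, -0.0212, 0.001], [-0.0116, -0.0212, 0.001]], "dr": [[0, 0, -0.0348], [0, 0, -0.0348], [0, 0, -0.0348], [0, 0, -0.0348], [0, 0, -0.0348]], "hand": [1, 1, 1, 1, 1]}}

```text
clock: 6.3
tcp_pos: [0.4764, -0.1953, 0.237]
eef_rot: [0.969, -0.248, 0.0, -0.0]
force: [1.0, -0.3, -2.0]
opening: 0.0552
grip_force: 53.7
```

{"fn": "drive_tool", "kwargs": {"offset": [[0, 0, 0], [0, 0, 0], [0, 0, 0], [0, 0, 0], [0, 0, 0]], "dr": [[0, 0, 0], [0, 0, 0], [0, 0, 0], [0, 0, 0], [0, 0, 0]], "hand": [1, 1, 1, 1, 1]}}

```text
clock: 6.8
tcp_pos: [0.4772, -0.194, 0.2363]
eef_rot: [0.969, -0.245, -0.0, -0.0]
force: [-0.6, 0.3, -1.8]
opening: 0.0553
grip_force: 53.7
```

{"fn": "drive_tool", "kwargs": {"offset": [[0, 0, 0], [0, 0, 0], [0, 0, 0], [0, 0, 0], [0, 0, 0]], "dr": [[-0.0158, -0.0294, 0], [-0.0158, -0.0294, 0], [-0.0158, -0.0294, 0], [-0.0158, -0.0294, 0], [-0.0158, -0.0294, 0]], "hand": [1, 1, 1, 1, 1]}}

```text
clock: 7.3
tcp_pos: [0.4763, -0.1954, 0.2365]
eef_rot: [0.937, -0.239, 0.246, 0.063]
force: [-0.5, -1.8, -3.1]
opening: 0.0547
grip_force: 53.7
```

{"fn": "drive_tool", "kwargs": {"offset": [[0, 0, 0], [0, 0, 0], [0, 0, 0], [0, 0, 0], [0, 0, 0]], "dr": [[0, 0, 0], [0, 0, 0], [0, 0, 0], [0, 0, 0], [0, 0, 0]], "hand": [1, 1, 1, 1, 1]}}

```text
clock: 7.8
tcp_pos: [0.4774, -0.1966, 0.2365]
eef_rot: [0.938, -0.239, 0.244, 0.063]
force: [0.2, 0.2, -2.1]
opening: 0.0548
grip_force: 53.7
```

```bash
cat > chk.py <<'E'
from h import *
import fit
def rep(p=(.5413,-.2284,-.4937)):
    M,t=fit.seatM(p); s=robot.state()
    Rt=R.from_quat(s["eef_rot"])
    print(s["clock"],"tcp",np.round(s["tcp_pos"],4),"in seat",(M.T@(np.array(s["tcp_pos"])-t)).round(4))
    D=R.from_matrix(M)*R.from_matrix(np.array([[1,0,0],[0,-1,0],[0,0,-1]]).T)
    print("needed dr units",((D*Rt.inv()).as_rotvec()/np.pi).round(4), "q",np.round(s["q"],2),"F",np.round(s["force"],1))
    print("seat axes world\n",M.T.round(3))
E
python3 - <<'E'
import chk;from h import *
chk.rep()
save("side","s4");save("scene","c4")
a=cv2.imread("pics/s4.png")[200:360,190:390];b=cv2.imread("pics/c4.png")[95:255,150:350]
cv2.imwrite("pics/v4.png",np.hstack([cv2.resize(i,None,fx=2,fy=2,interpolation=cv2.INTER_CUBIC) for i in(a,b)]))
E
```

```text
7.8 tcp [ 0.4774 -0.1966  0.2365] in seat [ 0.0285 -0.0023  0.192 ]
needed dr units [-0.0017 -0.004   0.0021] q [ 0.22  0.08 -0.01  2.29  0.49  0.31 -2.29] F [ 0.2  0.2 -2.1]
seat axes world
 [[ 0.763 -0.41   0.5  ]
 [ 0.474  0.881  0.   ]
 [-0.44   0.237  0.866]]
```

View pics/v4.png

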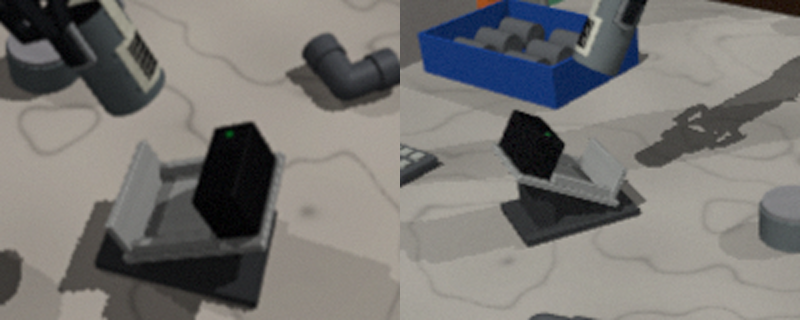

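The tin is tilted in line with the seat, with its barcode toward the scanner side. Next I'll go to the pre-place pose.

{"fn": "drive_tool", "kwargs": {"offset": [[0, 0.0024, -0.0225], [0, 0, -0.0225], [0, 0, -0.0225], [0, 0, 0], [0, 0, 0]], "dr": [[-0.0017, -0.004, 0.0021], [0, 0, 0], [0, 0, 0], [0, 0, 0], [0, 0, 0]], "hand": [1, 1, 1, 1, 1]}}

```text
clock: 8.4
tcp_pos: [0.4783, -0.1963, 0.1838]
eef_rot: [0.938, -0.237, 0.245, 0.063]
force: [0.6, -0.6, -2.0]
opening: 0.0549
grip_force: 53.8
```

```bash
python3 - <<'E'
import chk;from h import *
chk.rep()
save("side","s5");save("scene","c5");save("wrist","w5")
a=cv2.imread("pics/s5.png")[225:345,220:340];b=cv2.imread("pics/c5.png")[120:240,180:300]
r=lambda i:cv2.resize(i,(400,400),interpolation=cv2.INTER_CUBIC)
cv2.imwrite("pics/v5.png",np.hstack([r(a),r(b)]))
E
```

```text
8.4 tcp [ 0.4783 -0.1963  0.1838] in seat [ 0.0027 -0.0016  0.146 ]
needed dr units [-0.0012 -0.0039  0.0008] q [ 0.28  0.2  -0.08  2.34  0.95  0.19 -2.76] F [ 0.6 -0.6 -2. ]
seat axes world
 [[ 0.763 -0.41   0.5  ]
 [ 0.474  0.881  0.   ]
 [-0.44   0.237  0.866]]
```

View pics/v5.png

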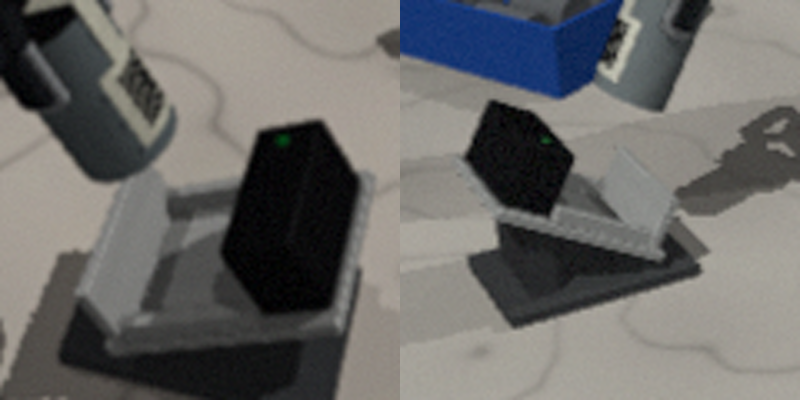

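The picture shows the tin well aligned above the cradle. However, q6 is at its limit of 0.19 and q7 at -2.76, so this half-turn of the grasp can't get down to the floor. I'll set the tin upright on free counter at about (0.58, -0.03), regrasp it half a turn round, and come back.

{"fn": "drive_tool", "kwargs": {"offset": [[0, 0, 0.03], [0, 0, 0.03], [0.005, 0.01, 0.01], [0.01, 0.016, 0], [0.01, 0.016, 0]], "dr": [[0, 0, 0], [0, 0, 0], [0.016, 0.0294, 0], [0.016, 0.0294, 0], [0.016, 0.0294, 0]], "hand": [1, 1, 1, 1, 1]}}

```text
clock: 9.05
tcp_pos: [0.504, -0.1543, 0.2518]
eef_rot: [0.965, -0.244, 0.094, 0.025]
force: [0.8, -0.9, -3.0]
opening: 0.0547
grip_force: 53.8
```

{"fn": "drive_tool", "kwargs": {"offset": [[0.015, 0.025, 0], [0.015, 0.025, 0], [0.015, 0.025, 0], [0.016, 0.025, 0], [0.016, 0.025, 0]], "dr": [[0.016, 0.0294, 0], [0.016, 0.0294, 0], [0, 0, 0], [0, 0, 0], [0, 0, 0]], "hand": [1, 1, 1, 1, 1]}}

```text
clock: 9.55
tcp_pos: [0.5813, -0.0285, 0.25]
eef_rot: [0.97, -0.244, -0.007, -0.001]
force: [0.5, 0.2, -1.9]
opening: 0.0552
grip_force: 53.8
```

```bash
python3 - <<'E'
import chk;from h import *
chk.rep(); s=robot.state(); M=R.from_quat(s["eef_rot"]).as_matrix(); print(M.round(3))
# turn bringing tool z to straight down
z=M[:,2]; print("level dr",(np.cross(z,[0,0,-1])/np.pi).round(4))
E
```

```text
9.55 tcp [ 0.5813 -0.0285  0.25  ] in seat [0.0455 0.1949 0.1978]
needed dr units [-8.060e-02 -1.507e-01  1.000e-04] q [ 0.29  0.44 -0.42  1.68  0.19  1.08 -2.25] F [ 0.5  0.2 -1.9]
seat axes world
 [[ 0.763 -0.41   0.5  ]
 [ 0.474  0.881  0.   ]
 [-0.44   0.237  0.866]]
[[ 0.881 -0.474 -0.012]
 [-0.474 -0.881  0.005]
 [-0.013  0.001 -1.   ]]
level dr [-0.0016 -0.0039 -0.    ]
```

{"fn": "drive_tool", "kwargs": {"offset": [[0, 0, -0.045], [0, 0, -0.045], [0, 0, -0.045], [0, 0, -0.04], [0, 0, 0]], "dr": [[-0.0016, -0.0039, 0], [0, 0, 0], [0, 0, 0], [0, 0, 0], [0, 0, 0]], "hand": [1, 1, 1, 1, 1]}}

```text
clock: 10.05
tcp_pos: [0.5762, -0.0298, 0.0701]
eef_rot: [0.97, -0.244, -0.005, 0.001]
force: [-1.2, 0.9, -2.5]
opening: 0.055
grip_force: 54.1
```

{"fn": "drive_tool", "kwargs": {"offset": [[0, 0, -0.004], [0, 0, -0.004], [0, 0, -0.004], [0, 0, 0], [0, 0, 0]], "dr": [[0, 0, 0], [0, 0, 0], [0, 0, 0], [0, 0, 0], [0, 0, 0]], "hand": [1, 1, 1, 1, 1]}}

```text
clock: 10.55
tcp_pos: [0.5808, -0.0298, 0.0634]
eef_rot: [0.97, -0.244, 0.0, 0.0]
force: [-0.5, -0.3, -2.3]
opening: 0.0552
grip_force: 54.1
```

{"fn": "drive_tool", "kwargs": {"offset": [[0, 0, -0.003], [0, 0, -0.003], [0, 0, -0.003], [0, 0, -0.001], [0, 0, 0]], "dr": [[0, 0, 0], [0, 0, 0], [0, 0, 0], [0, 0, 0], [0, 0, 0]], "hand": [1, 1, 1, 1, 1]}}

```text
clock: 11.05
tcp_pos: [0.5807, -0.0298, 0.0537]
eef_rot: [0.97, -0.244, -0.0, 0.001]
force: [-3.1, -0.3, 10.8]
opening: 0.0548
grip_force: 54.4
```

{"fn": "drive_tool", "kwargs": {"offset": [[0, 0, 0], [0, 0, 0], [0, 0, 0], [0, 0, 0.03], [0, 0, 0.04]], "dr": [[0, 0, 0], [0, 0, 0], [0, 0, 0], [0, 0, 0], [0, 0, 0]], "hand": [0.4, 0, 0, 0, 0]}}

```text
clock: 11.55
tcp_pos: [0.5786, -0.0297, 0.1214]
eef_rot: [0.97, -0.244, -0.003, 0.001]
force: [1.0, -1.3, 0.7]
opening: 0.0854
grip_force: 0.0
```

{"fn": "drive_tool", "kwargs": {"offset": [[0, 0, 0.03], [0, 0, 0], [0, 0, 0], [0, 0, 0], [0, 0, 0]], "dr": [[0, 0, 0], [0, 0, 0.0455], [0, 0, 0.0455], [0, 0, 0.0455], [0, 0, 0.0455]], "hand": [0, 0, 0, 0, 0]}}

```text
clock: 12.05
tcp_pos: [0.5804, -0.0298, 0.1525]
eef_rot: [0.999, 0.042, -0.0, 0.0]
force: [0.3, 0.9, -0.6]
opening: 0.0853
grip_force: 0.0
```

{"fn": "drive_tool", "kwargs": {"offset": [[0, 0, 0], [0, 0, 0], [0, 0, 0], [0, 0, 0], [0, 0, 0]], "dr": [[0, 0, 0.0455], [0, 0, 0.0455], [0, 0, 0.0455], [0, 0, 0.0455], [0, 0, 0.0455]], "hand": [0, 0, 0, 0, 0]}}

```text
clock: 12.55
tcp_pos: [0.5803, -0.0298, 0.1524]
eef_rot: [0.921, 0.389, -0.0, 0.0]
force: [1.0, 0.2, 0.7]
opening: 0.0852
grip_force: 0.0
```

{"fn": "drive_tool", "kwargs": {"offset": [[0, 0, 0], [0, 0, 0], [0, 0, 0], [0, 0, 0], [0, 0, 0]], "dr": [[0, 0, 0.0455], [0, 0, 0.0455], [0, 0, 0.0455], [0, 0, 0.0455], [0, 0, 0.0455]], "hand": [0, 0, 0, 0, 0]}}

```text
clock: 13.05
tcp_pos: [0.5803, -0.0298, 0.1523]
eef_rot: [0.727, 0.687, 0.0, 0.001]
force: [-0.6, 0.4, -0.4]
opening: 0.0852
grip_force: 0.0
```

{"fn": "drive_tool", "kwargs": {"offset": [[0, 0, 0], [0, 0, 0], [0, 0, 0], [0, 0, 0], [0, 0, 0]], "dr": [[0, 0, 0.0455], [0, 0, 0.0455], [0, 0, 0.0455], [0, 0, 0.0455], [0, 0, 0.0455]], "hand": [0, 0, 0, 0, 0]}}

```text
clock: 13.55
tcp_pos: [0.5804, -0.0299, 0.1523]
eef_rot: [0.441, 0.898, 0.0, 0.0]
force: [0.0, 0.1, 0.2]
opening: 0.0854
grip_force: 0.0
```

{"fn": "drive_tool", "kwargs": {"offset": [[0, 0, 0], [0, 0, 0], [0, 0, 0], [0, 0, 0], [0, 0, 0]], "dr": [[0, 0, 0.0455], [0, 0, 0.0455], [0, 0, 0.0455], [0, 0, 0], [0, 0, 0]], "hand": [0, 0, 0, 0, 0]}}

```text
clock: 14.05
tcp_pos: [0.5803, -0.0298, 0.1523]
eef_rot: [0.244, 0.97, 0.001, 0.0]
force: [0.9, -0.5, 0.6]
opening: 0.0854
grip_force: 0.0
```

```bash
python3 - <<'E'
from h import *
s=robot.state();print(s["clock"],s["tcp_pos"],np.round(s["q"],2)); Q=R.from_quat(s["eef_rot"])
want=R.from_quat(np.array([.97,-.244,0,0])/np.hypot(.97,.244)); want=R.from_euler("z",np.pi)*want
print("dr",((want*Q.inv()).as_rotvec()/np.pi).round(4))
save("scene","c6"); i=cv2.imread("pics/c6.png")[100:310,150:430]
cv2.imwrite("pics/v6.png",cv2.resize(i,None,fx=2.5,fy=2.5,interpolation=cv2.INTER_CUBIC))
E
```

```text
14.05 [ 0.58025572 -0.02977471  0.15227806] [ 0.71  0.8  -1.09  1.75  0.79  1.1   0.43]
dr [-0.0003  0.0002  0.0002]
```

View pics/v6.png

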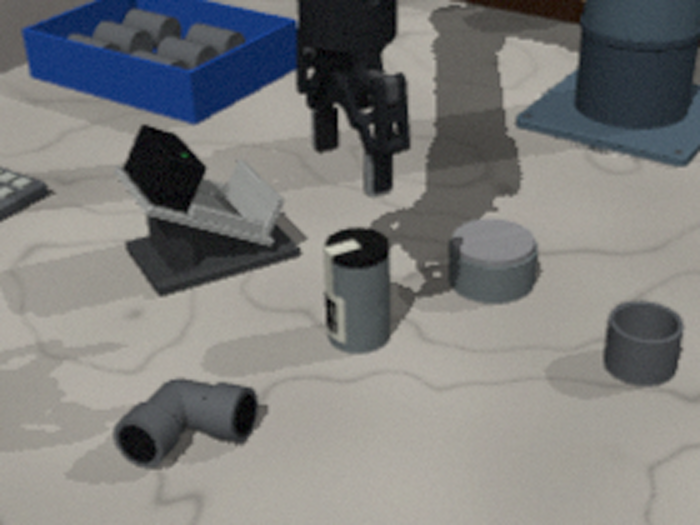

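The tin stands upright and free of the fingers, with its panel on the side away from the robot and the lid at about (293,199) in scene pixels. I'll check by numbers that it is under the TCP.

```bash
python3 - <<'E'
from h import *
print(ray("c6",(292.8,198.4),.096), proj("c6",[[.5803,-.0298,.096],[.5803,-.0298,.152]]))
save("wrist","w6")
im=np.load("pics/w6.npz")["im"]; p=proj("w6",[[.5803,-.0298,.096]])[0];print("exp",p)
g=im.min(2); m=(g>150).astype(np.uint8);
x0,y0=(p-70).astype(int).clip(0); sub=m[y0:y0+140,x0:x0+140]
n,l,st,c=cv2.connectedComponentsWithStats(sub)
for i in range(1,n):
  if st[i,4]>80: print(st[i]+[x0,y0,0,0,0],c[i]+[x0,y0])
d=(g[y0:y0+140,x0:x0+140]<35).astype(np.uint8);n,l,st,c=cv2.connectedComponentsWithStats(d)
for i in range(1,n):
  if st[i,4]>200: print("dark",st[i]+[x0,y0,0,0,0],c[i]+[x0,y0])
E
```

```text
[ 0.58221065 -0.02369973  0.096     ] [[290.90950725 197.22923437]
 [290.39900484 173.97913834]]
exp [281.67199969 230.7707058 ]
[ 211  160   40   52 1300] [226.64       186.25769231]
[ 301  160   50   78 1867] [330.96143546 185.67595072]
[ 314  191   37  109 1771] [336.83399209 258.79107849]
[ 211  218   33   82 2085] [226.01199041 259.98513189]
[ 275  228   38   72 1439] [291.82904795 263.15010424]
dark [ 244  183   84   80 4217] [283.23096988 218.84775907]
```

{"fn": "drive_tool", "kwargs": {"offset": [[0, 0, -0.03], [0, 0, -0.03], [0, 0, -0.03], [0, 0, -0.007], [0, 0, 0]], "dr": [[0, 0, 0], [0, 0, 0], [0, 0, 0], [0, 0, 0], [0, 0, 0]], "hand": [0, 0, 0, 0, 0]}}

```text
clock: 14.65
tcp_pos: [0.5798, -0.0296, 0.0551]
eef_rot: [0.243, 0.97, 0.0, -0.0]
force: [-0.0, -0.1, 0.4]
opening: 0.0851
grip_force: 0.0
```

{"fn": "drive_tool", "kwargs": {"offset": [[0, 0, 0], [0, 0, 0], [0, 0, 0], [0, 0, 0], [0, 0, 0]], "dr": [[0, 0, 0], [0, 0, 0], [0, 0, 0], [0, 0, 0], [0, 0, 0]], "hand": [0.3, 0.6, 1, 1, 1], "grip_force": 50}}

```text
clock: 15.15
tcp_pos: [0.5816, -0.0294, 0.0574]
eef_rot: [0.242, 0.97, 0.001, 0.002]
force: [-0.4, 0.6, 6.4]
opening: 0.0546
grip_force: 51.9
```

{"fn": "drive_tool", "kwargs": {"offset": [[0, 0, 0], [0, 0, 0.03], [0, 0, 0.045], [0, 0, 0.045], [0, 0, 0.045]], "dr": [[0, 0, 0], [0, 0, 0], [0, 0, 0], [0, 0, 0], [0, 0, 0]], "hand": [1, 1, 1, 1, 1]}}

```text
clock: 15.65
tcp_pos: [0.5799, -0.0297, 0.2227]
eef_rot: [0.242, 0.97, 0.0, 0.001]
force: [1.5, 0.2, -1.5]
opening: 0.0546
grip_force: 54.0
```

```bash
python3 - <<'E'
from h import *
s=robot.state();print(s["clock"],s["tcp_pos"],s["eef_rot"],np.round(s["q"],2))
E
```

```text
15.65 [ 0.57993214 -0.0297346   0.22269081] [2.42251286e-01 9.70213376e-01 2.15278743e-04 5.23089329e-04] [ 0.75  0.72 -1.16  1.69  0.7   1.21  0.5 ]
```

{"fn": "drive_tool", "kwargs": {"offset": [[-0.017, -0.027, 0.002], [-0.017, -0.027, 0.002], [-0.017, -0.027, 0.002], [-0.017, -0.027, 0.002], [-0.017, -0.027, 0.002]], "dr": [[0, 0, 0], [0, 0, 0], [0, 0, 0], [0, 0, 0], [0, 0, 0]], "hand": [1, 1, 1, 1, 1]}}

```text
clock: 16.15
tcp_pos: [0.4943, -0.1658, 0.231]
eef_rot: [0.242, 0.97, -0.0, 0.001]
force: [0.6, 0.7, -1.9]
opening: 0.0546
grip_force: 54.4
```

{"fn": "drive_tool", "kwargs": {"offset": [[-0.018, -0.028, 0.002], [0, 0, 0], [0, 0, 0], [0, 0, 0], [0, 0, 0]], "dr": [[0, 0, 0], [-0.0158, -0.0294, 0], [-0.0158, -0.0294, 0], [-0.0158, -0.0294, 0], [-0.0158, -0.0294, 0]], "hand": [1, 1, 1, 1, 1]}}

```text
clock: 16.65
tcp_pos: [0.4769, -0.1925, 0.233]
eef_rot: [0.237, 0.949, -0.051, 0.204]
force: [1.4, -1.5, -1.8]
opening: 0.0547
grip_force: 54.3
```

{"fn": "drive_tool", "kwargs": {"offset": [[0, 0, 0], [0, 0, 0], [0, 0, 0], [0, 0, 0], [0, 0, 0]], "dr": [[-0.0158, -0.0294, 0], [0, 0, 0], [0, 0, 0], [0, 0, 0], [0, 0, 0]], "hand": [1, 1, 1, 1, 1]}}

```text
clock: 17.15
tcp_pos: [0.4786, -0.1929, 0.2331]
eef_rot: [0.234, 0.937, -0.063, 0.252]
force: [-0.0, -0.6, -1.6]
opening: 0.0544
grip_force: 54.3
```

```bash
sed -i 's/\[\[1,0,0\],\[0,-1,0\],\[0,0,-1\]\]/[[-1,0,0],[0,1,0],[0,0,-1]]/' chk.py; python3 -c "
import chk;chk.rep()"
```

```text
17.15 tcp [ 0.4786 -0.1929  0.2331] in seat [0.0262 0.0015 0.1894]
needed dr units [ 0.0001  0.0005 -0.0011] q [ 1.23  0.23 -1.1   2.26  0.98  0.43  0.43] F [-0.  -0.6 -1.6]
seat axes world
 [[ 0.763 -0.41   0.5  ]
 [ 0.474  0.881  0.   ]
 [-0.44   0.237  0.866]]
```

{"fn": "drive_tool", "kwargs": {"offset": [[-0.001, 0, -0.02], [-0.001, 0, -0.02], [0, 0, -0.02], [0, 0, 0], [0, 0, 0]], "dr": [[0, 0, 0], [0, 0, 0], [0, 0, 0], [0, 0, 0], [0, 0, 0]], "hand": [1, 1, 1, 1, 1]}}

```text
clock: 17.65
tcp_pos: [0.4761, -0.1923, 0.1726]
eef_rot: [0.234, 0.937, -0.063, 0.251]
force: [-0.3, 0.6, -1.6]
opening: 0.0549
grip_force: 54.3
```

```bash
python3 -c "
import chk;chk.rep()"
```

```text
17.65 tcp [ 0.4761 -0.1923  0.1726] in seat [-0.0062  0.0008  0.1383]
needed dr units [ 0.0001  0.0001 -0.0015] q [ 1.01  0.34 -0.9   2.33  1.43  0.41 -0.02] F [-0.3  0.6 -1.6]
seat axes world
 [[ 0.763 -0.41   0.5  ]
 [ 0.474  0.881  0.   ]
 [-0.44   0.237  0.866]]
```

{"fn": "drive_tool", "kwargs": {"offset": [[0.0066, -0.0036, -0.013], [0.0066, -0.0036, -0.013], [0.0066, -0.0036, -0.013], [0.0066, -0.0036, -0.013], [0, 0, 0]], "dr": [[0, 0, 0], [0, 0, 0], [0, 0, 0], [0, 0, 0], [0, 0, 0]], "hand": [1, 1, 1, 1, 1]}}

```text
clock: 18.15
tcp_pos: [0.5026, -0.2079, 0.1205]
eef_rot: [0.235, 0.937, -0.063, 0.252]
force: [0.9, -0.2, -1.8]
opening: 0.0548
grip_force: 54.3
```

```bash
python3 -c "
import chk;chk.rep()"
```

```text
18.15 tcp [ 0.5026 -0.2079  0.1205] in seat [-0.0057 -0.0003  0.0778]
needed dr units [ 0.0002  0.0003 -0.0007] q [ 0.94  0.52 -0.84  2.29  1.73  0.49 -0.26] F [ 0.9 -0.2 -1.8]
seat axes world
 [[ 0.763 -0.41   0.5  ]
 [ 0.474  0.881  0.   ]
 [-0.44   0.237  0.866]]
```

{"fn": "drive_tool", "kwargs": {"offset": [[0.0018, -0.0009, -0.0035], [0.0018, -0.0009, -0.0035], [0.0018, -0.0009, -0.0035], [0.0018, -0.0009, -0.0035], [0, 0, 0]], "dr": [[0, 0, 0], [0, 0, 0], [0, 0, 0], [0, 0, 0], [0, 0, 0]], "hand": [1, 1, 1, 1, 1]}}

```text
clock: 18.65
tcp_pos: [0.509, -0.2108, 0.1063]
eef_rot: [0.234, 0.937, -0.063, 0.251]
force: [0.5, 0.0, -2.0]
opening: 0.0545
grip_force: 54.3
```

{"fn": "drive_tool", "kwargs": {"offset": [[0.0004, -0.0002, -0.0009], [0.0004, -0.0002, -0.0009], [0.0004, -0.0002, -0.0009], [0.0004, -0.0002, -0.0009], [0, 0, 0]], "dr": [[0, 0, 0], [0, 0, 0], [0, 0, 0], [0, 0, 0], [0, 0, 0]], "hand": [1, 1, 1, 1, 1]}}

```text
clock: 19.15
tcp_pos: [0.5106, -0.2115, 0.1029]
eef_rot: [0.234, 0.937, -0.063, 0.252]
force: [-0.6, -0.4, -1.4]
opening: 0.0545
grip_force: 54.3
```

```bash
python3 -c "
import chk;chk.rep()"
```

```text
19.15 tcp [ 0.5106 -0.2115  0.1029] in seat [-0.0069  0.0003  0.0581]
needed dr units [ 0.0005  0.0002 -0.0013] q [ 0.93  0.58 -0.83  2.28  1.81  0.52 -0.31] F [-0.6 -0.4 -1.4]
seat axes world
 [[ 0.763 -0.41   0.5  ]
 [ 0.474  0.881  0.   ]
 [-0.44   0.237  0.866]]
```

{"fn": "drive_tool", "kwargs": {"offset": [[0.0004, -0.0002, -0.0009], [0.0004, -0.0002, -0.0009], [0.0004, -0.0002, -0.0009], [0, 0, 0], [0, 0, 0]], "dr": [[0, 0, 0], [0, 0, 0], [0, 0, 0], [0, 0, 0], [0, 0, 0]], "hand": [1, 1, 1, 1, 1]}}

```text
clock: 19.65
tcp_pos: [0.5114, -0.211, 0.1018]
eef_rot: [0.232, 0.937, -0.064, 0.253]
force: [-17.9, 8.1, 31.0]
opening: 0.0547
grip_force: 57.3
```

{"fn": "drive_tool", "kwargs": {"offset": [[-0.0007, 0.0004, 0.0013], [-0.0008, 0.0004, -0.0005], [-0.0008, 0.0004, -0.0005], [-0.0008, 0.0004, -0.0005], [0, 0, 0]], "dr": [[0, 0, 0], [0, 0, 0], [0, 0, 0], [0, 0, 0], [0, 0, 0]], "hand": [1, 1, 1, 1, 1]}}

```text
clock: 20.15
tcp_pos: [0.5104, -0.2111, 0.1015]
eef_rot: [0.233, 0.937, -0.064, 0.253]
force: [-2.5, 1.1, 11.1]
opening: 0.0547
grip_force: 54.4
```

```bash
python3 -c "
import chk;chk.rep()"
```

```text
20.15 tcp [ 0.5104 -0.2111  0.1015] in seat [-0.0079  0.0006  0.0571]
needed dr units [ 0.0013  0.0013 -0.0015] q [ 0.93  0.59 -0.83  2.28  1.83  0.53 -0.32] F [-2.5  1.1 11.1]
seat axes world
 [[ 0.763 -0.41   0.5  ]
 [ 0.474  0.881  0.   ]
 [-0.44   0.237  0.866]]
```

{"fn": "drive_tool", "kwargs": {"offset": [[-0.0008, 0.0004, -0.0005], [-0.0008, 0.0004, -0.0005], [-0.0008, 0.0004, -0.0005], [0, 0, 0], [0, 0, 0]], "dr": [[0, 0, 0], [0, 0, 0], [0, 0, 0], [0, 0, 0], [0, 0, 0]], "hand": [1, 1, 1, 1, 1]}}

```text
clock: 20.65
tcp_pos: [0.5098, -0.2107, 0.1013]
eef_rot: [0.233, 0.936, -0.065, 0.255]
force: [-0.7, -0.8, 14.6]
opening: 0.0551
grip_force: 54.6
```

```bash
python3 -c "
import chk;chk.rep()"
```

```text
20.65 tcp [ 0.5098 -0.2107  0.1013] in seat [-0.0086  0.0006  0.0573]
needed dr units [ 0.0019  0.0022 -0.0014] q [ 0.93  0.59 -0.83  2.29  1.84  0.54 -0.34] F [-0.7 -0.8 14.6]
seat axes world
 [[ 0.763 -0.41   0.5  ]
 [ 0.474  0.881  0.   ]
 [-0.44   0.237  0.866]]
```

{"fn": "drive_tool", "kwargs": {"offset": [[-0.0009, 0.0005, 0.0017], [-0.0015, 0.0008, -0.001], [-0.0008, 0.0004, -0.0005], [0.0004, -0.0002, -0.0009], [0, 0, 0]], "dr": [[0.0019, 0.0022, -0.0014], [0, 0, 0], [0, 0, 0], [0, 0, 0], [0, 0, 0]], "hand": [1, 1, 1, 1, 1]}}

```text
clock: 21.15
tcp_pos: [0.5091, -0.2107, 0.1017]
eef_rot: [0.236, 0.936, -0.064, 0.253]
force: [7.1, -4.5, 10.6]
opening: 0.0549
grip_force: 54.9
```

```bash
python3 -c "
import chk;chk.rep()"
```

```text
21.15 tcp [ 0.5091 -0.2107  0.1017] in seat [-0.0089  0.0003  0.058 ]
needed dr units [0.0006 0.001  0.0003] q [ 0.93  0.59 -0.83  2.28  1.83  0.53 -0.33] F [ 7.1 -4.5 10.6]
seat axes world
 [[ 0.763 -0.41   0.5  ]
 [ 0.474  0.881  0.   ]
 [-0.44   0.237  0.866]]
```

The tin now pushes on the back rest and sits on the floor. I'll release it and draw back along the seat's normal.

{"fn": "drive_tool", "kwargs": {"offset": [[0.001, -0.0005, -0.0001], [0.0002, -0.0001, -0.0005], [0, 0, 0], [0, 0, 0], [0, 0, 0]], "dr": [[0, 0, 0], [0, 0, 0], [0, 0, 0], [0, 0, 0], [0, 0, 0]], "hand": [1, 1, 1, 1, 1], "grip_force": 25}}

```text
clock: 21.65
tcp_pos: [0.5097, -0.2109, 0.1011]
eef_rot: [0.236, 0.936, -0.064, 0.252]
force: [3.1, -3.6, 15.8]
opening: 0.0548
grip_force: 56.1
```

{"fn": "drive_tool", "kwargs": {"offset": [[0, 0, 0], [0, 0, 0], [0, 0, 0], [0, 0, 0], [0, 0, 0]], "dr": [[0, 0, 0], [0, 0, 0], [0, 0, 0], [0, 0, 0], [0, 0, 0]], "hand": [0.3, 0.15, 0, 0, 0]}}

```text
clock: 22.15
tcp_pos: [0.5043, -0.2083, 0.0969]
eef_rot: [0.237, 0.938, -0.062, 0.247]
force: [0.2, 0.7, -0.2]
opening: 0.0854
grip_force: 0.0
```

{"fn": "drive_tool", "kwargs": {"offset": [[-0.0044, 0.0024, 0.0087], [-0.0088, 0.0047, 0.0173], [-0.0088, 0.0047, 0.0173], [-0.0088, 0.0047, 0.0173], [-0.0088, 0.0047, 0.0173]], "dr": [[0, 0, 0], [0, 0, 0], [0, 0, 0], [0, 0, 0], [0, 0, 0]], "hand": [0, 0, 0, 0, 0]}}

```text
clock: 22.65
tcp_pos: [0.4645, -0.1868, 0.1756]
eef_rot: [0.236, 0.938, -0.062, 0.247]
force: [-0.5, 0.2, 0.2]
opening: 0.0852
grip_force: 0.0
```

{"fn": "drive_tool", "kwargs": {"offset": [[0, 0, 0.03], [0, 0, 0.03], [0, 0, 0.03], [0, 0, 0], [0, 0, 0]], "dr": [[0, 0, 0], [0, 0, 0], [0, 0, 0], [0, 0, 0], [0, 0, 0]], "hand": [0, 0, 0, 0, 0]}}

```text
clock: 23.15
tcp_pos: [0.4641, -0.1897, 0.2523]
eef_rot: [0.238, 0.937, -0.064, 0.247]
force: [-0.0, 0.3, 0.8]
opening: 0.0855
grip_force: 0.0
```

```bash
python3 - <<'E'
import chk;from h import *
import fit
chk.rep(); save("scene","c9"); save("side","s9")
M,t=fit.seatM((.5413,-.2284,-.4937))
# predicted outline vs dark lid / white seal detection
P=np.array([(-9,0,96),(19,0,96),(19,0,33),(-9,28,96),(-9,-28,96),(-37,0,96)])/1000
for f in("c9","s9"):
    im=np.load(f"pics/{f}.npz")["im"].astype(int); pp=proj(f,P@M.T+t); print(f,pp.round(1).tolist())
    x0,y0=(pp.min(0)-12).astype(int); x1,y1=(pp.max(0)+12).astype(int)
    g=im[y0:y1,x0:x1]
    for nm,m in(("dark",g.max(2)<45),("white",g.min(2)>135)):
        n,l,st,c=cv2.connectedComponentsWithStats(m.astype(np.uint8))
        for i in range(1,n):
            if st[i,4]>15: print(nm,(st[i]+[x0,y0,0,0,0]).tolist(),(c[i]+[x0,y0]).round(1))
E
```

```text
23.15 tcp [ 0.4641 -0.1897  0.2523] in seat [ 0.0234 -0.0025  0.2132]
needed dr units [-0.0005 -0.0022  0.0017] q [ 1.29  0.13 -1.13  2.27  0.72  0.41  0.66] F [-0.   0.3  0.8]
seat axes world
 [[ 0.763 -0.41   0.5  ]
 [ 0.474  0.881  0.   ]
 [-0.44   0.237  0.866]]
c9 [[251.6, 148.3], [241.8, 145.1], [231.5, 168.6], [256.3, 152.6], [247.0, 144.2], [261.0, 151.4]]
dark [244, 147, 19, 10, 90] [254.2 151.6]
dark [219, 154, 16, 26, 256] [224.5 168.7]
white [219, 132, 53, 41, 640] [250.  146.7]
s9 [[253.2, 267.0], [266.9, 264.4], [284.7, 289.3], [258.2, 255.1], [247.8, 279.6], [240.0, 269.4]]
dark [240, 256, 27, 45, 607] [253.2 276.7]
dark [281, 272, 15, 29, 231] [289.8 290.1]
white [228, 243, 65, 58, 1362] [252.6 267.8]
white [276, 243, 20, 26, 248] [289.8 252.6]
white [253, 262, 27, 22, 117] [267.5 269.4]
```

```bash
python3 -c "
from bench import robot
print(robot.finish_job())"
```

```text
the job is handed in; nothing more can be done
None
```

The tin is in the scan cradle on its sloping floor, against the back rest, released, with its barcode toward the scanner, and I handed the job in at about 23 s; the final camera check put it within a few millimetres of where I aimed, but no verdict came back.

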